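Hold a press plunger up to the inspection lens

TASK

Flip the toggle on the grey switch box over to on to power the inspection station, then draw the longer of the two plungers out of its slanted holder and hold it upright, white head down, centred over the station's upward-looking lens with the face of the head about 80 mm above the glass. Finish while still holding it there, steady and clear of the station; the switch stays on and the shorter plunger stays in its holder.

Things in the scene. Friction and masses are not known exactly. Their poses are not given: they have to be found in the camera images.
- toggle (a joint): Toggle hinged over the centre of the switch box, 58 mm above the table. 0 = off (leans 0.6 rad to the box's -x, roughly towards the robot), 1.2 = on (leans 0.6 rad to the box's +x, away from the robot). Starts off. Its heavy ball keeps it at either end: pushed past the middle (0.6) it drops over by itself; takes about 1 N at the ball.
- toggle_ball (a point): Centre of the steel ball, 30 mm in diameter, at the toggle's end, 68 mm from the hinge; the steel stick below it is 12 mm thick. At off it lies 38 mm to the box's -x side of the hinge, 114 mm above the table.
- switch_box: Grey switch box fixed to the table, 90 x 90 mm, 55 mm high, with a collar 6 mm high under the toggle. Origin at the centre of its underside, z up; the toggle swings in its x-z plane, from -x (off) to +x (on).
- lens (a point): Centre of the upward-looking round lens glass of the inspection station, on its top, 45 mm above the table. The station is a fixed aluminium block 120 x 120 x 35 mm with a round black housing 96 mm in diameter and 10 mm high on it, carrying a white light ring around the dark lens (42 mm glass).
- long_plunger: Longer plunger, loose, 0.2 to 0.3 kg, 132 mm long: white head 40 mm in diameter and 42 mm long, then a steel stem 22 mm in diameter, bare from 45 mm up. Origin: centre of the head's flat face; z runs up the stem. It starts head down in holder_a's cup, face on the floor, leaning about 0.70 rad from vertical (play up to 0.07 rad), 87 mm of it standing out.
- holder_a: Fixed holder of the longer plunger: base plate 120 x 80 x 10 mm with a slanted steel cup. Origin on the underside, z up. The cup's axis leans 0.70 rad from vertical to the holder's -x, roughly towards the robot. Its inner floor centre is at x 32, y 0, z 42 mm; 45 mm deep along the axis, 43 mm wide inside, 54 mm outside. Draw the plunger 50 mm or more along the axis to clear it.
- short_plunger: Shorter plunger, a bystander to be left in its holder: same head and stem, 88 mm long overall, so 43 mm of it stands out of its cup. Origin at the centre of the face of the head, z axis up the stem. It leans like the longer one. Its place and the longer one's are swapped at random.
- holder_b: Fixed holder of the shorter plunger, same shape and axes as holder_a.
Things that resemble listed ones, but are neither listed nor needed, are in the scene too. Leave any blue, green or purple look-alike of the long_plunger alone.

How it is judged:
On the way, in this order (a step that is already met when the one before it is completed fails the run):
1. the toggle is flipped to on (value of joint toggle above 1 rad), for 0.2 s.
2. the longer plunger is drawn out of its holder and held clear of it in the fingers (distance between long_plunger and holder_a above 0.11 m and contact force between long_plunger and holder_a below 0.2 N and contact force between the fingers and long_plunger above 2 N and height (world z) of long_plunger above 0.06 m), for 0.2 s.
At the end, for the whole second after the job is handed in: Toggle on (above 1.0 rad). Longer plunger held in the fingers, at rest, stem up within 0.2 rad of vertical, centre of its face within 20 mm sideways of the lens centre and 50 to 110 mm above the glass, not touching the station. Shorter plunger within 65 mm of its holder (starts at 53) (value of joint toggle above 1 rad and angle between long_plunger's own z axis and vertical below 0.2 rad and horizontal distance between long_plunger and lens below 0.02 m and height (world z) of long_plunger between 0.095 and 0.155 m and contact force between the fingers and long_plunger above 2 N and contact force between long_plunger and station below 0.1 N and linear speed of long_plunger below 0.02 m/s and angular speed of long_plunger below 0.15 rad/s and distance between short_plunger and holder_b below 0.065 m); the arm keeps its last pose, push and grip.
It fails at once if the shorter plunger is pulled out of its holder (origin over 75 mm from its holder's origin) (distance between short_plunger and holder_b above 0.075 m).
It also fails if it takes over 58 s, if anything falls off the work surface, if the arm or the gripper's body presses on something with over 40 N, if the wrist force passes 120 N, or if a joint passes its speed limit or range.

ROBOT

A 6-joint arm with a two-finger parallel gripper is mounted at the origin on the work surface. World frame = base frame: x ahead of the robot, y to its left, z up, the work surface at z = 0. Lengths are in m, angles in rad, forces in N, time in s.
With the tool pointing down it reaches from about 0.4 to 0.825 m from the base axis. Payload 7 kg.
Tool frame: the origin (TCP) lies midway between the tips of the shut fingers; the grasp point (between the pads) lies 19 mm behind it; z points along the fingers, y is the direction in which the jaws open and shut (so a half turn about z gives the same grasp; the last joint's range is limited). The gripper opens to 88 mm and grips with 3 to 60 N. Pads are 19 mm wide; open, the fingers measure 130 mm over their backs; the gripper's body (78 mm by 193 mm) begins 47 mm behind the grasp point.
Start: joints at [-0.954, 0.359, 0.012, 0, -1.224, -0.288], TCP at [0.218, -0.639, 0.227] pointing down, gripper open.
Joint ranges: [-3.07, 3.07], [-1.43, 2.12], [-1.02, 1.25], [-3.03, 1.67], [-3.05, -0], [-3.03, 3.03]. Speed limits (rad/s): [2.39, 2.39, 3.01, 3.14, 3.14, 3.14].

INTERFACE

Orientations are given as [roll, pitch, yaw] about the fixed x, y, z axes, in that order (R = Rz(yaw) Ry(pitch) Rx(roll)).
In Python, from station import get_state, grab_frame, camera_info, job_done gives the robot as it stands. The module is installed in compiled form; this text tells all that it offers.
- The arm moves only by the shell command python3 -m inch 'ROWS' [FORCE]. ROWS is JSON, a list that holds one entry, the list of rows, each a list of 7 numbers: the shift along the tool's x, y, z normalised to -1 to 1, where 1 is 50 cm, then the turn, a rotation vector about the tool's x, y, z normalised to -1 to 1, where 1 is 180 degrees, then the closure, from 0 (fully open) to 1 (shut). A call has 1 to 20 rows; each row shifts and turns the commanded pose from where the row before left it, along the tool's axes as they then stand; what a row does not reach is not made up. A row lasts 1/10 s, in which the tool goes at most 50 mm and 8.59 degrees, less where a joint would pass 70% of its speed; a pose out of reach is approached as far as the arm can. A call with a number of a shift or a turn outside -1 to 1 is refused whole. A call with a gripper value outside its range is refused whole. The fingers move at their own pace and stop on an object; FORCE is the grip in N (left out, the last holds). Time passes only in rows, so rows that do not move let the fingers close. It gives the time, the measured TCP pose, the force and the opening at its end, in the units of the state.
- get_state(): the state, without advancing time (a new reading comes with each control period).
- grab_frame(name): name is "scene" or "top" or "wrist"; returns the picture (480x640x3 uint8, blue, green, red); there is no depth.
- camera_info(name): a dict with "vertical_fov" (degrees; the focal length in pixels is half the picture's height over the tangent of half this angle, whatever the lens; pixels are square), "cx", "cy" (the principal point, pixels), "k1" (the pictures are not rectified: a ray, as slopes to the right and down, at radius r is drawn at 1 + k1 r^2 times it, then the intrinsics apply), "R" (3x3) and "t" (3): a world point X has camera coordinates R X + t. Camera axes: x right, y down, z forward; pixel columns grow to the right and rows downward; lengths in m; the calibration is good to about 2 mm. A picture is of the moment at which its call begins: read the wrist's pose just before it. camera_info takes no time and is no camera call; for the wrist camera it gives the pose at the moment of the call.
- job_done(): hands the job in, once; it reports no verdict.
The state is a dict: "t": time; "q": joint angles; "qd": joint speeds; "joint_efforts": joint torques, N m; "eef_pos": TCP position; "ee_rot": TCP orientation; "force": force on the tool from outside, world axes, zero at the start; "moment": the same for the moment, N m; "width": finger opening in m.
Only numpy, scipy, OpenCV 4.12 (cv2) and the standard library are available. Lean on these libraries where they do the work, as an engineer would, in place of code of your own. Each camera call takes 0.05 s, during which the arm holds its last target.

## Working session

There is one attempt and no reset: what is moved stays moved. The work goes in short steps, Python scripts to look and compute and a shell command to move; the robot and the scene stay as the last step left them, time stands still between calls to the robot, and variables do not carry over. Pictures are saved under pics/ and viewed, and the job is handed in when it is done.

```bash
mkdir -p pics; ls; python3 - <<'E'
from station import *
import cv2
print(get_state())
for n in ("scene","top"):
    cv2.imwrite(f"pics/{n}0.png",grab_frame(n)); print(n,camera_info(n))
E
```

```text
pics
{'t': 0.0, 'q': array([-9.53913250e-01,  3.59411993e-01,  1.10428879e-02, -3.63394508e-04,
       -1.22406366e+00, -2.88131326e-01]), 'qd': array([-0.00029337, -0.00240231,  0.00023103,  0.00044718,  0.00020361,
       -0.00193112]), 'joint_efforts': array([ 9.13797812e-04, -5.82720208e+01,  2.93062913e+01,  6.99699104e+00,
        6.91094989e-03, -1.58930366e-04]), 'eef_pos': array([ 0.21777375, -0.63838985,  0.22559709]), 'ee_rot': array([ 3.13992660e+00, -1.37532466e-04, -2.81296456e+00]), 'force': array([0.12818761, 0.42343434, 0.12627002]), 'moment': array([-0.02961527,  0.0023164 , -0.03086949]), 'width': 0.08766417520694018}
scene {'vertical_fov': 45.22069132081603, 'cx': 314.2676673217566, 'cy': 236.84513668004027, 'k1': 0.039443283974235396, 'R': array([[-0.84710533,  0.53136816,  0.00777487],
       [ 0.43104579,  0.69558174, -0.57477437],
       [-0.31082485, -0.4835431 , -0.818275  ]]), 't': array([ 0.4352616 , -0.09101384,  1.52232383])}
top {'vertical_fov': 42.561318095833485, 'cx': 319.9144147989728, 'cy': 244.61582773233116, 'k1': -0.10779480442814449, 'R': array([[-0.01027984, -0.99992969,  0.00591124],
       [-0.99359402,  0.00954903, -0.11260435],
       [ 0.11253999, -0.00703093, -0.99362232]]), 't': array([-0.08191501,  0.4533549 ,  1.47975124])}
```

View pics/scene0.png

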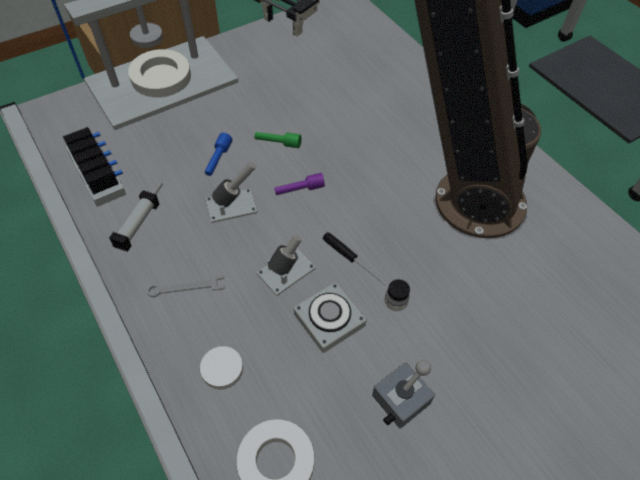

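View pics/top0.png

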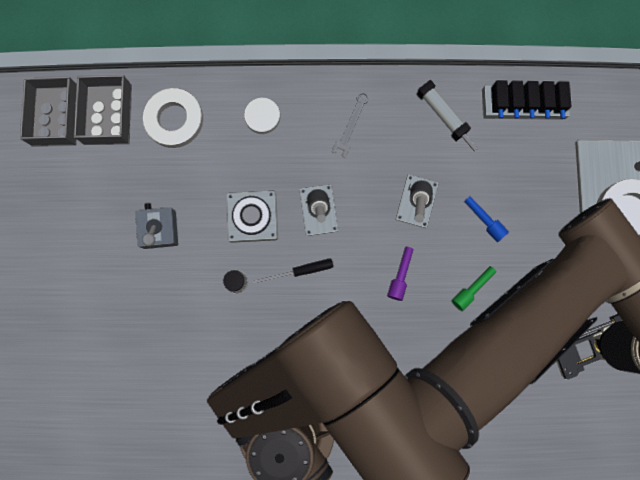

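```bash
cat > h.py <<'E'
import numpy as np, cv2
from station import *
def K(ci):
    f=240/np.tan(np.radians(ci['vertical_fov'])/2); return np.array([[f,0,ci['cx']],[0,f,ci['cy']],[0,0,1.]]),np.array([ci['k1'],0,0,0,0])
def ray(ci,uv):
    k,d=K(ci); n=cv2.undistortPointsIter(np.array([[uv]],float),k,d,None,None,(3,100,1e-10))[0,0]
    R=np.array(ci['R']); return -R.T@ci['t'], R.T@np.array([n[0],n[1],1.])
def onz(ci,uv,z):
    o,v=ray(ci,uv); return o+v*(z-o[2])/v[2]
def proj(ci,X):
    k,d=K(ci); return cv2.projectPoints(np.array([X],float),cv2.Rodrigues(np.array(ci['R']))[0],np.array(ci['t']),k,d)[0][0,0]
def tri(rs):
    A=0;b=0
    for o,v in rs:
        v=v/np.linalg.norm(v);P=np.eye(3)-np.outer(v,v);A=A+P;b=b+P@o
    return np.linalg.solve(A,b)
E
python3 - <<'E'
import cv2
a=cv2.imread('pics/top0.png');s=cv2.imread('pics/scene0.png')
b=[cv2.resize(x,(400,300),interpolation=cv2.INTER_CUBIC) for x in (a[197:257,115:195],a[185:245,211:291],a[180:240,279:359],a[170:230,376:456])]
cv2.imwrite('pics/topc.png',cv2.vconcat([cv2.hconcat(b[:2]),cv2.hconcat(b[2:])]))
b=[cv2.resize(x,(400,300),interpolation=cv2.INTER_CUBIC) for x in (s[350:425,355:455],s[280:355,280:380],s[230:305,240:340],s[155:230,190:290])]
cv2.imwrite('pics/scenec.png',cv2.vconcat([cv2.hconcat(b[:2]),cv2.hconcat(b[2:])]))
E
```

```text
(no output)
```

View pics/topc.png

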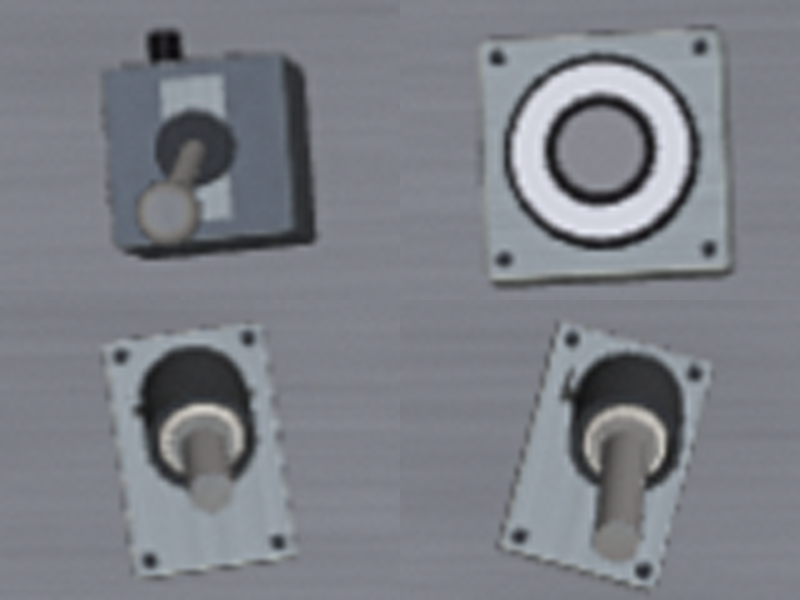

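View pics/scenec.png

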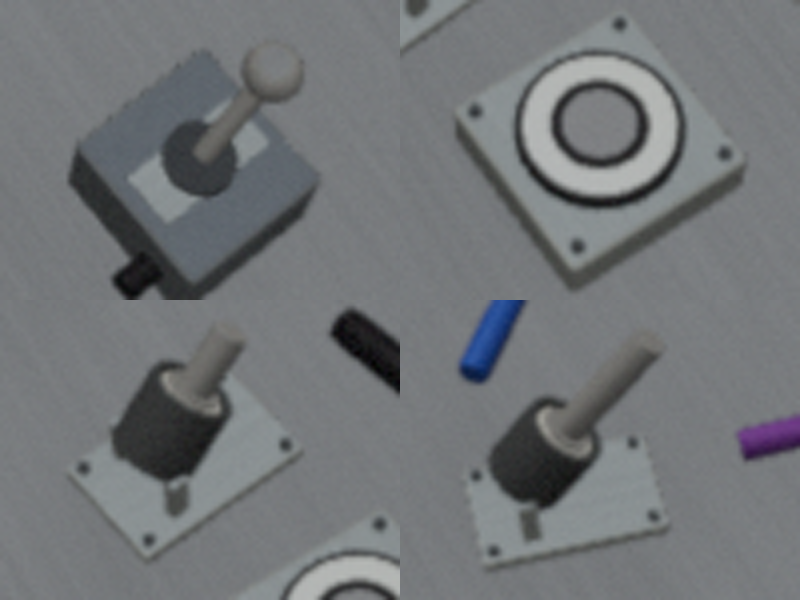

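```bash
cat > m.py <<'E'
from h import *
T=camera_info('top');S=camera_info('scene')
offT=[(115,197),(211,185),(279,180),(376,170)];offS=[(355,350),(280,280),(240,230),(190,155)]
def pt(i,x,y): x-=400*(i%2);y-=300*(i//2); return (x+.5)/5-.5+offT[i][0],(y+.5)/5-.5+offT[i][1]
def ps(i,x,y): x-=400*(i%2);y-=300*(i//2); return (x+.5)/4-.5+offS[i][0],(y+.5)/4-.5+offS[i][1]
def both(i,a,b,z=None):
    ra,rb=ray(T,pt(i,*a)),ray(S,ps(i,*b)); X=tri([ra,rb])
    o=[X.round(4)]
    if z is not None: o+=[onz(T,pt(i,*a),z).round(4)[:2],onz(S,ps(i,*b),z).round(4)[:2]]
    return o
print('ball',both(0,(168,211),(272,71),.114))
print('lens',both(1,(601,150),(600,124),.045))
for i,nm,hs,hS in ((3,'A',[(571,340),(694,373),(643,571),(518,537)],[(494,551),(477,476),(633,442),(654,516)]),
                   (2,'B',[(121,356),(248,338),(278,542),(149,561)],[(149,540),(84,468),(0,0),(286,444)])):
    p=np.array([onz(T,pt(i,*h),.01) for h in hs]); print(nm,p.round(4).tolist(),'ctr',p.mean(0).round(4), 'yaw',np.arctan2(*((p[0]+p[1]-p[2]-p[3])[:2][::-1])))
    if i==3:
        p=np.array([onz(S,ps(i,*h),.01) for h in hS]);print(p.round(4).tolist(),p.mean(0))
        for a,b in ((0,1),(1,0)): pass
print('stem end',both(3,(617,541),(651,346)))
print('mouth',both(3,(625,441),(567,440)))
c=[(105,70),(281,55),(302,238),(115,247)]
p=np.array([onz(T,pt(0,*h),.055) for h in c]);print('box',p.round(4).tolist(),p.mean(0))
print('collar',both(0,(195,147),(200,158),.061))
E
python3 m.py
```

```text
ball [array([0.4594, 0.311 , 0.1177]), array([0.4599, 0.3121]), array([0.458 , 0.3102])]
lens [array([0.5247, 0.0806, 0.0476]), array([0.5253, 0.0808]), array([0.5238, 0.0796])]
A [[0.6215, -0.314, 0.01], [0.6043, -0.3757, 0.01], [0.504, -0.3467, 0.01], [0.5216, -0.2846, 0.01]] ctr [ 0.5628 -0.3302  0.01  ] yaw -0.2840636859601344
[[0.6203, -0.3168, 0.01], [0.6023, -0.3779, 0.01], [0.502, -0.3499, 0.01], [0.52, -0.2881, 0.01]] [ 0.56115159 -0.33315805  0.01      ]
B [[0.5899, -0.0452, 0.01], [0.5985, -0.1087, 0.01], [0.4954, -0.1224, 0.01], [0.4865, -0.0584, 0.01]] ctr [ 0.5426 -0.0837  0.01  ] yaw 0.12904187843528925
stem end [array([ 0.4985, -0.3116,  0.1383])]
mouth [array([ 0.5569, -0.3281,  0.0697])]
box [[0.5368, 0.3611, 0.055], [0.543, 0.2745, 0.055], [0.4536, 0.2626, 0.055], [0.4501, 0.3539, 0.055]] [0.49586288 0.31302856 0.055     ]
collar [array([0.4972, 0.3144, 0.0612]), array([0.4975, 0.3142]), array([0.4968, 0.3147])]
```

```bash
cat >> h.py <<'E'
from scipy.spatial.transform import Rotation as Ro
def plan(targets,s=None):
    "targets: list of (pos, R or None); prints tool-frame shift (norm), turn (norm) per segment, turn made after shift"
    s=s or get_state(); p=np.array(s['eef_pos']); R=Ro.from_euler('xyz',s['ee_rot'])
    print('now',p.round(4),R.as_euler('xyz').round(4))
    for tp,tr in targets:
        d=R.inv().apply(np.array(tp)-p)/.5; tr=tr or R; w=(R.inv()*tr).as_rotvec()/np.pi
        print('shift',d.round(4),'rows>=',np.ceil(np.linalg.norm(d)/.09),'turn',w.round(4),'rows>=',np.ceil(np.linalg.norm(w)/.045)); p,R=np.array(tp),tr
E
python3 - <<'E'
from h import *
plan([((.45,-.2,.225),None),((.39,.305,.225),None),((.39,.305,.225),Ro.from_euler('xyz',[np.pi,0,.1-np.pi])),((.39,.305,.108),None)])
E
```

```text
now [ 0.2178 -0.6384  0.2257] [ 3.1401e+00 -1.0000e-04 -2.8129e+00]
shift [-0.7226  0.68    0.0024] rows>= 12.0 turn [0. 0. 0.] rows>= 0.0
shift [-0.2125  0.9947  0.0015] rows>= 12.0 turn [0. 0. 0.] rows>= 0.0
shift [0. 0. 0.] rows>= 0.0 turn [ 0.0005 -0.0001  0.0728] rows>= 2.0
shift [ 0.    -0.     0.234] rows>= 3.0 turn [0. 0. 0.] rows>= 0.0
```

```bash
python3 -m inch '[[[-0.03,0.028,0,0,0,0,1],[-0.06,0.057,0,0,0,0,1],[-0.06,0.057,0,0,0,0,1],[-0.06,0.057,0,0,0,0,1],[-0.06,0.057,0,0,0,0,1],[-0.06,0.057,0,0,0,0,1],[-0.06,0.057,0,0,0,0,1],[-0.06,0.057,0,0,0,0,1],[-0.06,0.057,0,0,0,0,1],[-0.06,0.057,0,0,0,0,1],[-0.06,0.057,0,0,0,0,1],[-0.06,0.057,0,0,0,0,1],[-0.04,0.05,0,0,0,0,1],[-0.02,0.05,0,0,0,0,1]]]' 20
python3 -m inch '[[[-0.02,0.08,0,0,0,0,1],[-0.018,0.085,0,0,0,0,1],[-0.018,0.085,0,0,0,0,1],[-0.018,0.085,0,0,0,0,1],[-0.018,0.085,0,0,0,0,1],[-0.018,0.085,0,0,0,0,1],[-0.018,0.085,0,0,0,0,1],[-0.018,0.085,0,0,0,0,1],[-0.018,0.085,0,0,0,0,1],[-0.018,0.085,0,0,0,0,1],[-0.018,0.07,0,0,0,0.036,1],[-0.008,0.04,0,0,0,0.036,1],[0,0,0,0,0,0,1]]]'
python3 - <<'E'
from h import *
plan([((.39,.305,.225),Ro.from_euler('xyz',[np.pi,0,.1-np.pi])),((.39,.305,.108),None)]);print(get_state()['width'],get_state()['q'])
E
```

```text
t: 1.5
eef_pos: [0.4517, -0.1587, 0.2262]
ee_rot: [3.141, -0.0, -2.812]
force: [-0.2, 1.1, -0.2]
width: 0.0004
t: 2.8
eef_pos: [0.3971, 0.3275, 0.2258]
ee_rot: [-3.141, -0.001, -3.04]
force: [-0.1, -1.2, -0.7]
width: 0.0005
now [0.3971 0.3275 0.2258] [-3.1408e+00 -6.0000e-04 -3.0400e+00]
shift [ 0.0187 -0.0432  0.0017] rows>= 1.0 turn [-0.0002 -0.0002  0.0005] rows>= 1.0
shift [ 0.    -0.     0.234] rows>= 3.0 turn [0. 0. 0.] rows>= 0.0
0.0004834292809687312 [ 1.07134659e+00  9.47286012e-02 -3.36658683e-01 -7.32942972e-05
 -1.14039198e+00 -2.54049730e+00]
```

```bash
python3 -m inch '[[[0.02,-0.044,0,0,0,0,1],[0,0,0.06,0,0,0,1],[0,0,0.09,0,0,0,1],[0,0,0.07,0,0,0,1],[0,0,0.016,0,0,0,1],[0,0,0,0,0,0,1]]]'
python3 - <<'E'
from h import *
a=grab_frame('top')[180:280,80:220];b=grab_frame('scene')[320:440,340:480]
cv2.imwrite('pics/p1.png',cv2.hconcat([cv2.resize(a,(400,300)),cv2.resize(b,(400,300))]))
E
```

```text
t: 3.4
eef_pos: [0.3896, 0.3013, 0.108]
ee_rot: [-3.139, -0.001, -3.038]
force: [0.1, -1.1, 0.0]
width: 0.0004
```

View pics/p1.png

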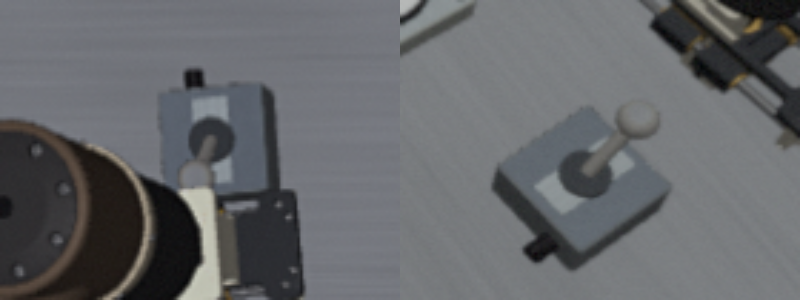

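```bash
python3 -m inch '[[[-0.03,0.012,0,0,0,0,1],[-0.03,0,0,0,0,0,1],[-0.03,0,0,0,0,0,1],[-0.03,0,0,0,0,0,1],[-0.03,0,0,0,0,0,1],[-0.03,0,0,0,0,0,1],[-0.03,0,0,0,0,0,1],[-0.02,0,0,0,0,0,1],[0,0,0,0,0,0,1],[0.04,0,0,0,0,0,1],[0.07,0,0,0,0,0,1],[0.07,0,-0.05,0,0,0,1],[0,0,-0.08,0,0,0,0],[0,0,-0.08,0,0,0,0],[0,0,-0.05,0,0,0,0]]]'
python3 - <<'E'
from h import *
a=grab_frame('top')[180:280,80:220];b=grab_frame('scene')[320:440,340:480]
cv2.imwrite('pics/p2.png',cv2.hconcat([cv2.resize(a,(400,300)),cv2.resize(b,(400,300))]))
E
```

```text
t: 5.0
eef_pos: [0.414, 0.3114, 0.242]
ee_rot: [3.139, 0.003, -3.038]
force: [0.5, -0.9, 0.2]
width: 0.0191
```

View pics/p2.png

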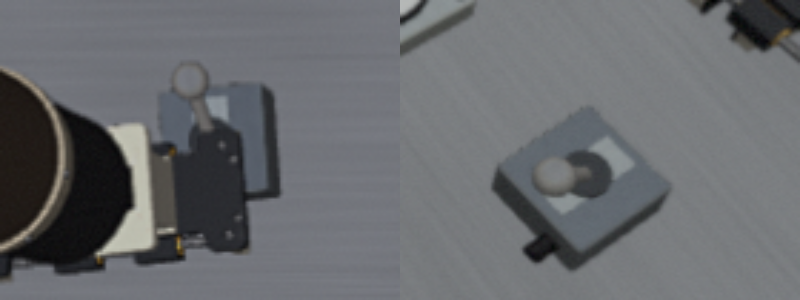

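```bash
cat >> h.py <<'E'
def toolR(axis):
    z=-np.array(axis)/np.linalg.norm(axis); y=np.cross([0,0,1.],-z); y=np.array([-z[1],z[0],0]); y/=np.linalg.norm(y); return Ro.from_matrix(np.c_[np.cross(y,z),y,z])
E
python3 - <<'E'
from h import *
y=-.284; l=.74
ax=np.array([-np.sin(l)*np.cos(y),-np.sin(l)*np.sin(y),np.cos(l)])
R=toolR(ax);print(ax,R.as_matrix().round(2))
f=np.array([.5927,-.3405,.042])
print(f+ax*.132)
plan([((.40,-.29,.26),None),((.40,-.29,.26),Ro.from_euler('xyz',[np.pi,0,np.pi-.284])),((.40,-.29,.26),R),(f+ax*.191,R)])
E
```

```text
[-0.64727751  0.18893389  0.73846856] [[-0.71  0.28  0.65]
 [ 0.21  0.96 -0.19]
 [-0.67 -0.   -0.74]]
[ 0.50725937 -0.31556073  0.13947785]
now [0.4149 0.3123 0.2429] [ 3.1364  0.0052 -3.038 ]
shift [ 0.1541 -1.1949 -0.0412] rows>= 14.0 turn [0. 0. 0.] rows>= 0.0
shift [0. 0. 0.] rows>= 0.0 turn [0.002  0.0013 0.1234] rows>= 3.0
shift [0. 0. 0.] rows>= 0.0 turn [ 0.     -0.2355 -0.    ] rows>= 6.0
shift [-1.000e-04  1.100e-02  2.085e-01] rows>= 3.0 turn [0. 0. 0.] rows>= 0.0
```

```bash
python3 -m inch '[[[0,-0.04,-0.041,0,0,0,0],[-0.01,-0.08,0,0,0,0,0],[-0.01,-0.085,0,0,0,0,0],[-0.01,-0.085,0,0,0,0,0],[0,-0.085,0,0,0,0,0],[0,-0.085,0,0,0,0,0],[0,-0.085,0,0,0,0,0],[0.01,-0.085,0,0,0,0,0],[0.02,-0.085,0,0,0,0,0],[0.02,-0.085,0,0,0,0,0],[0.02,-0.085,0,0,0,0,0],[0.02,-0.085,0,0,0,0,0],[0.03,-0.085,0,0,0,0,0],[0.03,-0.085,0,0,0,0.0,0],[0.03,-0.06,0,0,0,0.04,0],[0,0,0,0,0,0.042,0],[0,0,0,0,0,0.042,0],[0,0,0,0,0,0,0]]]' 30
python3 -m inch '[[[0,0,0,0,-0.03,0,0],[0,0,0,0,-0.036,0,0],[0,0,0,0,-0.036,0,0],[0,0,0,0,-0.036,0,0],[0,0,0,0,-0.036,0,0],[0,0,0,0,-0.036,0,0],[0,0,0,0,-0.025,0,0],[0,0,0,0,0,0,0],[0,0,0,0,0,0,0]]]'
python3 - <<'E'
from h import *
print(get_state()['q'].round(3),get_state()['width'])
cv2.imwrite('pics/w1.png',grab_frame('wrist'))
E
```

```text
t: 6.9
eef_pos: [0.4001, -0.2937, 0.2582]
ee_rot: [3.141, -0.001, 2.852]
force: [-1.2, -0.9, -0.4]
width: 0.0878
t: 7.8
eef_pos: [0.4006, -0.2936, 0.2592]
ee_rot: [-3.139, 0.737, 2.859]
force: [0.9, 0.2, 0.7]
width: 0.0879
[-0.2   -0.359 -0.958  0.245 -0.243 -1.87 ] 0.08786499021915914
```

View pics/w1.png

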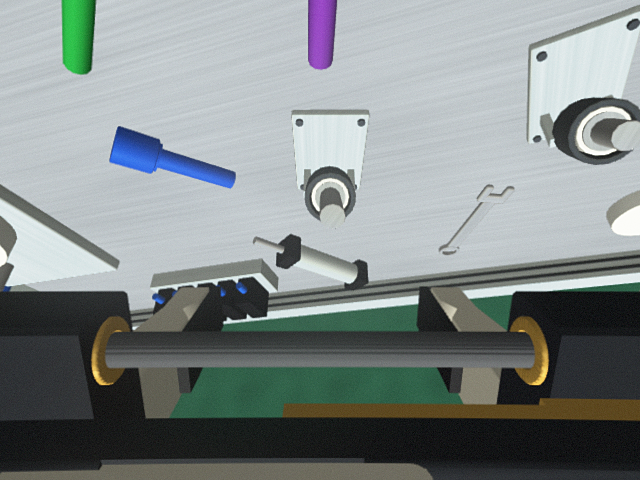

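```bash
python3 - <<'E'
import cv2
a=cv2.imread('pics/w1.png'); cv2.imwrite('pics/w1c.png',cv2.resize(a[155:245,273:393],(800,600),interpolation=cv2.INTER_CUBIC))
E
```

```text
(no output)
```

View pics/w1c.png

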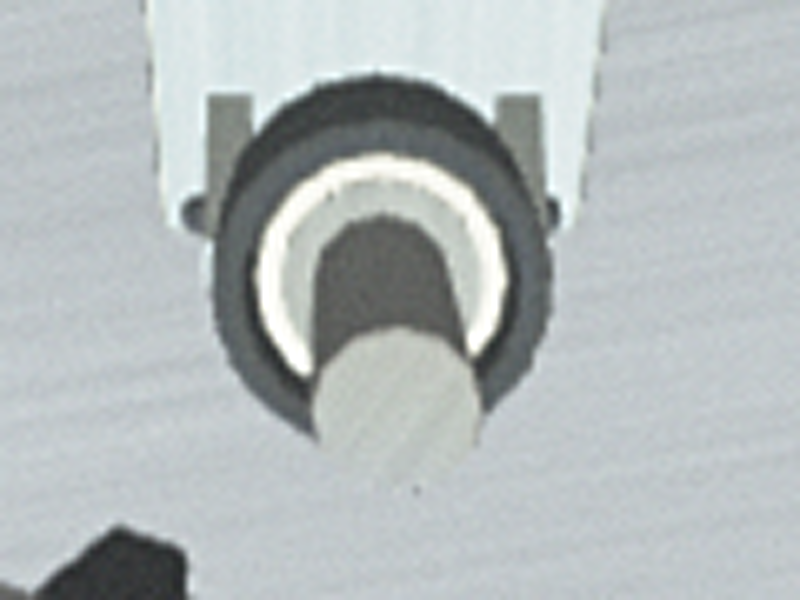

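```bash
python3 - <<'E'
from h import *
from m import T,S,pt,ps
W=camera_info('wrist')
c=lambda x,y:((x+.5)/6.6667-.5+273,(y+.5)/6.6667-.5+155)
rw=ray(W,c(397,404));rt=ray(T,pt(3,617,541));rs=ray(S,ps(3,651,346))
for r in ([rw,rt],[rw,rs],[rw,rt,rs]): print('end',tri(r).round(4))
y=-.284; a7=np.array([-np.sin(.7)*np.cos(y),-np.sin(.7)*np.sin(y),np.cos(.7)])
o=np.array([.562,-.3315,0]); f=o+[.032*np.cos(y),.032*np.sin(y),.042]
print('nom mouth wrist',proj(W,f+a7*.045),'seen',c(383,280), 'nom end',f+a7*.132)
E
```

```text
ball [array([0.4594, 0.311 , 0.1177]), array([0.4599, 0.3121]), array([0.458 , 0.3102])]
lens [array([0.5247, 0.0806, 0.0476]), array([0.5253, 0.0808]), array([0.5238, 0.0796])]
A [[0.6215, -0.314, 0.01], [0.6043, -0.3757, 0.01], [0.504, -0.3467, 0.01], [0.5216, -0.2846, 0.01]] ctr [ 0.5628 -0.3302  0.01  ] yaw -0.2840636859601344
[[0.6203, -0.3168, 0.01], [0.6023, -0.3779, 0.01], [0.502, -0.3499, 0.01], [0.52, -0.2881, 0.01]] [ 0.56115159 -0.33315805  0.01      ]
B [[0.5899, -0.0452, 0.01], [0.5985, -0.1087, 0.01], [0.4954, -0.1224, 0.01], [0.4865, -0.0584, 0.01]] ctr [ 0.5426 -0.0837  0.01  ] yaw 0.12904187843528925
stem end [array([ 0.4985, -0.3116,  0.1383])]
mouth [array([ 0.5569, -0.3281,  0.0697])]
box [[0.5368, 0.3611, 0.055], [0.543, 0.2745, 0.055], [0.4536, 0.2626, 0.055], [0.4501, 0.3539, 0.055]] [0.49586288 0.31302856 0.055     ]
collar [array([0.4972, 0.3144, 0.0612]), array([0.4975, 0.3142]), array([0.4968, 0.3147])]
end [ 0.4985 -0.3115  0.1423]
end [ 0.4989 -0.3106  0.141 ]
end [ 0.4988 -0.311   0.1408]
nom mouth wrist [328.18697091 202.07485215] seen (330.0247123764381, 196.57478962605188) nom end [ 0.51108779 -0.31663923  0.14295917]
```

```bash
python3 - <<'E'
from h import *
y=-.284; l=.74
d=np.array([-np.sin(l)*np.cos(y),-np.sin(l)*np.sin(y),np.cos(l)])
e=np.array([.4987,-.311,.141]);R=toolR(d)
plan([(e+d*.03,R),(e-d*.051,R)])
E
```

```text
now [ 0.4017 -0.2938  0.2602] [-3.1392  0.7383  2.8581]
shift [0.0157 0.0218 0.248 ] rows>= 3.0 turn [-0.0006 -0.0005  0.0001] rows>= 1.0
shift [-0.     0.     0.162] rows>= 2.0 turn [0. 0. 0.] rows>= 0.0
```

```bash
python3 -m inch '[[[0.008,0.011,0.03,0,0,0,0],[0.008,0.011,0.06,0,0,0,0],[0,0,0.06,0,0,0,0],[0,0,0.06,0,0,0,0],[0,0,0.038,0,0,0,0],[0,0,0,0,0,0,0],[0,0,0,0,0,0,0]]]'
python3 - <<'E'
from h import *
s=get_state();print(s['q'].round(3))
W=camera_info('wrist');a=grab_frame('wrist');cv2.imwrite('pics/w2.png',a)
R=Ro.from_euler('xyz',s['ee_rot']);p=s['eef_pos']
for z in (-.03,0,.03,.05): print(z,proj(W,p+R.apply([0,0,z])).round(1))
y=-.284; l=.74
d=np.array([-np.sin(l)*np.cos(y),-np.sin(l)*np.sin(y),np.cos(l)])
print('exp end',proj(W,[.4987,-.311,.141]))
plan([(np.array([.4987,-.311,.141])-d*.051,toolR(d))])
E
```

```text
t: 8.55
eef_pos: [0.4516, -0.2984, 0.1946]
ee_rot: [3.12, 0.691, 2.857]
force: [0.2, 0.0, 0.5]
width: 0.088
[-0.25  -0.139 -1.015  0.394 -0.004 -1.992]
-0.03 [319.  339.6]
0 [319.2 304.4]
0.03 [319.2 279.3]
0.05 [319.3 266.1]
exp end [318.80687081 259.00103518]
now [ 0.4513 -0.2983  0.1948] [3.1202 0.6919 2.8563]
shift [-0.0118 -0.0028  0.2472] rows>= 3.0 turn [ 0.0065 -0.0153 -0.0005] rows>= 1.0
```

View pics/w2.png

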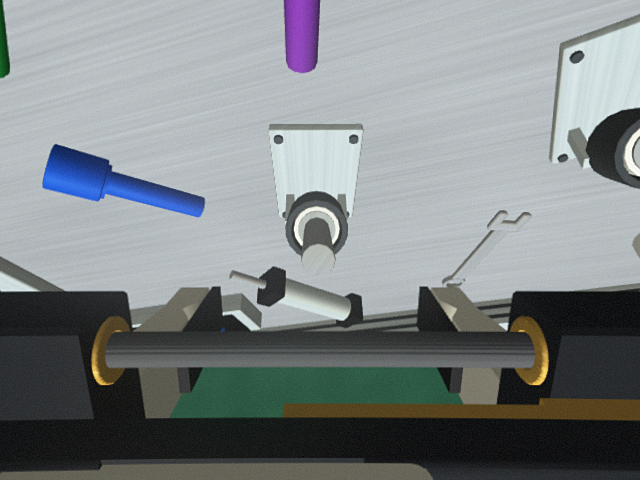

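```bash
cat > g.py <<'E'
from h import *
y=-.284
dv=lambda l:np.array([-np.sin(l)*np.cos(y),-np.sin(l)*np.sin(y),np.cos(l)])
e=np.array([.4987,-.311,.141]); g=e-.032*dv(.74); R=toolR(dv(.35)); z=-dv(.35)
E
python3 - <<'E'
from g import *
p=get_state()['eef_pos']
plan([(p+[-.02,0,.03],None),(p+[-.02,0,.03],R),(g-.07*z,R),(g+.019*z,R)])
E
```

```text
now [ 0.4513 -0.2983  0.1948] [3.1202 0.6919 2.8563]
shift [-0.0087 -0.0097 -0.0709] rows>= 1.0 turn [0. 0. 0.] rows>= 0.0
shift [0. 0. 0.] rows>= 0.0 turn [0.0065 0.1088 0.0008] rows>= 3.0
shift [-0.095   0.0134  0.1233] rows>= 2.0 turn [0. 0. 0.] rows>= 0.0
shift [-0.    -0.     0.178] rows>= 2.0 turn [0. 0. 0.] rows>= 0.0
```

```bash
python3 -m inch '[[[-0.004,-0.005,-0.035,0,0,0,0],[-0.004,-0.005,-0.036,0,0,0,0],[0,0,0,0.003,0.027,0,0],[0,0,0,0.003,0.027,0,0],[0,0,0,0,0.027,0,0],[0,0,0,0,0.027,0,0],[-0.03,0,0.03,0,0,0,0],[-0.03,0.007,0.045,0,0,0,0],[-0.035,0.006,0.045,0,0,0,0],[0,0,0,0,0,0,0],[0,0,0,0,0,0,0]]]' 50
python3 - <<'E'
from g import *
s=get_state();print(s['q'].round(3))
W=camera_info('wrist');a=grab_frame('wrist');cv2.imwrite('pics/w3.png',a)
Rn=Ro.from_euler('xyz',s['ee_rot']);p=s['eef_pos']
for q in (-.03,0,.03,.05): print(q,proj(W,p+Rn.apply([0,0,q])).round(1))
print('exp end',proj(W,e),proj(W,g))
plan([(g+.019*z,R)])
E
```

```text
t: 9.7
eef_pos: [0.495, -0.31, 0.1838]
ee_rot: [3.14, 0.351, 2.859]
force: [-0.6, 0.2, -0.2]
width: 0.0876
[-0.209  0.059 -0.555  0.042 -0.607 -1.675]
-0.03 [319.3 340.4]
0 [319.4 305.1]
0.03 [319.5 279.9]
0.05 [319.5 266.7]
exp end [319.42158929 252.97914826] [319.35783044 256.5793352 ]
now [ 0.4949 -0.31    0.1844] [3.1399 0.3519 2.8585]
shift [-1.600e-03 -1.000e-04  1.815e-01] rows>= 3.0 turn [0.0006 0.0006 0.0003] rows>= 1.0
```

View pics/w3.png

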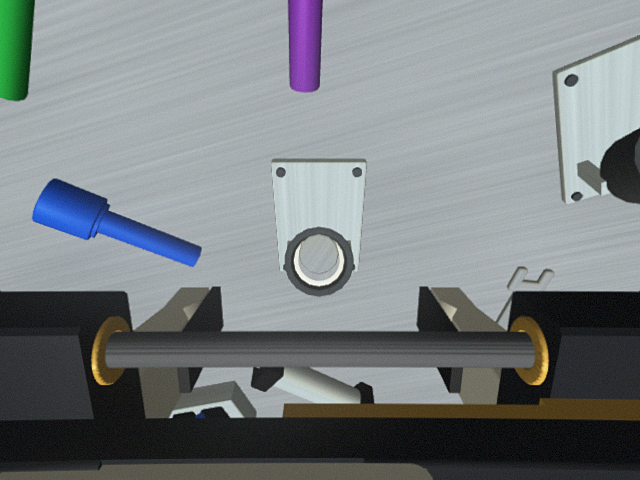

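```bash
python3 -m inch '[[[-0.001,0,0.02,0,0,0,0],[0,0,0.04,0,0,0,0],[0,0,0.04,0,0,0,0],[0,0,0.04,0,0,0,0],[0,0,0.03,0,0,0,0],[0,0,0.01,0,0,0,0],[0,0,0,0,0,0,0.3],[0,0,0,0,0,0,1],[0,0,0,0,0,0,1],[0,0,0,0,0,0,1],[0,0,0,0,0,0,1],[0,0,0,0,0,0,1],[0,0,0,0,0,0,1],[0,0,0,0,0,0,1]]]' 50
python3 - <<'E'
from g import *
print(get_state()['force'],get_state()['width'])
cv2.imwrite('pics/w4.png',grab_frame('wrist'))
d=dv(.7)
plan([(get_state()['eef_pos']+.065*d,None)])
E
```

```text
t: 11.15
eef_pos: [0.5254, -0.3189, 0.0996]
ee_rot: [3.14, 0.352, 2.859]
force: [0.5, 0.7, -0.7]
width: 0.0292
[ 0.50061917  0.65399503 -0.66584455] 0.029233864386166812
now [ 0.5254 -0.3189  0.0995] [3.1402 0.3514 2.8584]
shift [ 0.0444  0.0002 -0.1222] rows>= 2.0 turn [0. 0. 0.] rows>= 0.0
```

View pics/w4.png

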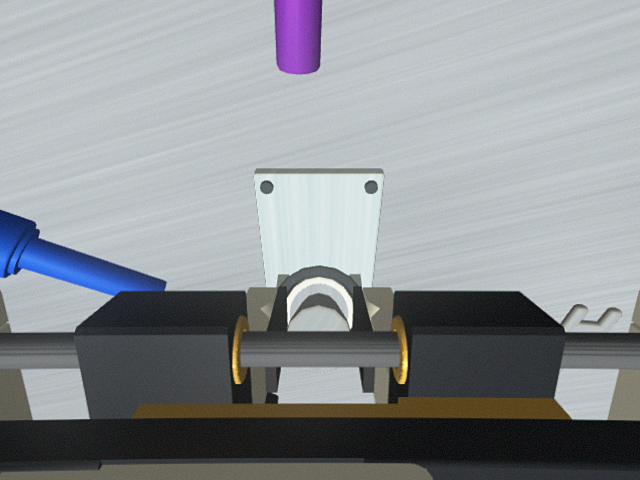

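Fingers still closing (29 mm); wait some more rows.

```bash
python3 -m inch '[[[0,0,0,0,0,0,1],[0,0,0,0,0,0,1],[0,0,0,0,0,0,1],[0,0,0,0,0,0,1],[0,0,0,0,0,0,1]]]' 50; python3 -c "
from station import *;print(get_state()['force'],get_state()['moment'])"
```

```text
t: 11.7
eef_pos: [0.5254, -0.319, 0.0995]
ee_rot: [3.14, 0.351, 2.858]
force: [0.3, -1.0, -0.2]
width: 0.0211
[ 0.32656961 -0.97184276 -0.17886975] [-0.28353038  1.20168542 -0.28935884]
```

```bash
python3 -m inch '[[[0.0037,0,-0.0102,0,0,0,1],[0.0037,0,-0.0102,0,0,0,1],[0.0037,0,-0.0102,0,0,0,1],[0.0037,0,-0.0102,0,0,0,1],[0.0037,0,-0.0102,0,0,0,1],[0.0037,0,-0.0102,0,0,0,1],[0.0037,0,-0.0102,0,0,0,1],[0.0037,0,-0.0102,0,0,0,1],[0.0037,0,-0.0102,0,0,0,1],[0.0037,0,-0.0102,0,0,0,1],[0.0037,0,-0.0102,0,0,0,1],[0.0037,0,-0.0102,0,0,0,1],[0,0,0,0,0,0,1]]]'
python3 - <<'E'
from h import *
print(get_state()['force'],get_state()['width'])
a=grab_frame('wrist');b=grab_frame('scene')[130:250,170:330]
cv2.imwrite('pics/w5.png',cv2.hconcat([cv2.resize(a,(400,300)),cv2.resize(b,(400,300))]))
E
```

```text
t: 13.0
eef_pos: [0.4851, -0.3073, 0.1502]
ee_rot: [3.14, 0.352, 2.858]
force: [-0.8, 0.4, -2.7]
width: 0.0215
[-0.82730739  0.42925028 -2.68176924] 0.02150844599457644
```

View pics/w5.png

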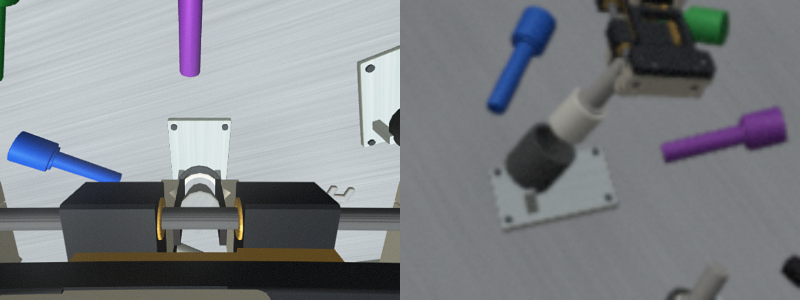

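```bash
python3 - <<'E'
from h import *
p=get_state()['eef_pos']
yw=.1;V=Ro.from_euler('xyz',[np.pi,0,yw-np.pi])
d=lambda l:np.array([-np.sin(l)*np.cos(yw),-np.sin(l)*np.sin(yw),np.cos(l)])
L=np.array([.5247,.0803,.225]);Rf=toolR(d(-.39)); 
# toolR flips y for negative tilt: build directly
Rf=V*Ro.from_euler('y',.39)
print('final tool z',Rf.apply([0,0,1]))
up=p+[-.03,.01,.13]
Rd=Ro.from_euler('xyz',[np.pi,0,2.858])
plan([(up,None),(up,Rd),(np.array([.51,.07,.27]),Rd),(np.array([.51,.07,.27]),V),(np.array([.51,.07,.27]),Rf),(L+.019*Rf.apply([0,0,1]),Rf)])
E
```

```text
final tool z [-0.37828906 -0.03795551 -0.92490906]
now [ 0.4852 -0.3073  0.1496] [3.1402 0.3519 2.8584]
shift [-0.0303  0.0028 -0.2658] rows>= 3.0 turn [0. 0. 0.] rows>= 0.0
shift [0. 0. 0.] rows>= 0.0 turn [0.0005 0.112  0.0002] rows>= 3.0
shift [0.1004 0.7358 0.0191] rows>= 9.0 turn [0. 0. 0.] rows>= 0.0
shift [0. 0. 0.] rows>= 0.0 turn [-0.      0.     -0.1221] rows>= 3.0
shift [0. 0. 0.] rows>= 0.0 turn [ 0.      0.1241 -0.    ] rows>= 3.0
shift [-0.0632  0.0176  0.1093] rows>= 2.0 turn [0. 0. 0.] rows>= 0.0
```

```bash
python3 -m inch '[[[0.002,0,-0.01,0,0,0,1],[0.005,0,-0.02,0,0,0,1],[0,0,-0.03,0,0,0,1],[-0.005,0,-0.03,0,0,0,1],[-0.006,0,-0.03,0,0,0,1],[-0.008,0,-0.03,0,0,0,1],[-0.008,0,-0.03,0,0,0,1],[-0.006,0.002,-0.03,0,0,0,1],[-0.003,0,-0.03,0,0,0,1],[0,0,-0.02,0,0,0,1],[0,0,-0.01,0,0,0,1],[0,0,0,0,0.01,0,1],[0,0,0,0,0.02,0,1],[0,0,0,0,0.02,0,1],[0,0,0,0,0.02,0,1],[0,0,0,0,0.02,0,1],[0,0,0,0,0.012,0,1],[0,0,0,0,0.01,0,1],[0,0,0,0,0,0,1],[0,0,0,0,0,0,1]]]'
python3 - <<'E'
from h import *
print(get_state()['force'],get_state()['width'])
a=grab_frame('wrist');b=grab_frame('scene')[80:230,150:350]
cv2.imwrite('pics/w6.png',cv2.hconcat([cv2.resize(a,(400,300)),cv2.resize(b,(400,300))]))
E
```

```text
t: 15.1
eef_pos: [0.4538, -0.2972, 0.2805]
ee_rot: [3.14, -0.001, 2.859]
force: [0.0, -0.2, -2.0]
width: 0.0214
[ 0.00552262 -0.22456366 -1.98582415] 0.02136721759626599
```

View pics/w6.png

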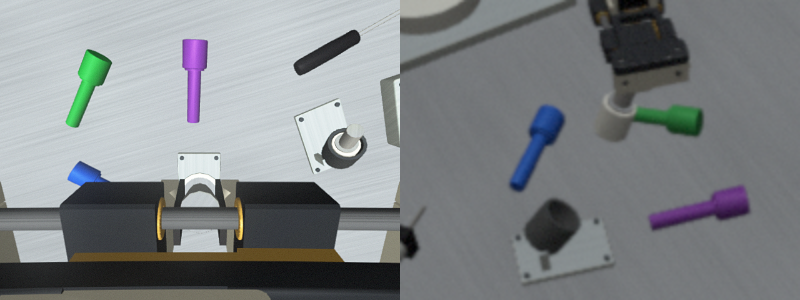

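```bash
python3 -m inch '[[[0.002,0.015,0,0,0,0,1],[0.005,0.035,0,0,0,0,1],[0.007,0.05,0,0,0,0,1],[0.008,0.06,0,0,0,0,1],[0.008,0.06,0,0,0,0,1],[0.008,0.06,0,0,0,0,1],[0.008,0.06,0,0,0,0,1],[0.008,0.06,0,0,0,0,1],[0.008,0.06,0,0,0,0,1],[0.008,0.06,0,0,0,0,1],[0.008,0.06,0,0,0,0,1],[0.008,0.06,0,0,0,0,1],[0.007,0.05,0,0,0,0,1],[0.005,0.035,0,0,0,0,1],[0.002,0.015,0,0,0,0,1],[0,0,0,0,0,0,1]]]'
python3 -m inch '[[[0,0,0,0,0,-0.015,1],[0,0,0,0,0,-0.025,1],[0,0,0,0,0,-0.03,1],[0,0,0,0,0,-0.027,1],[0,0,0,0,0,-0.025,1],[0,0,0,0,0.012,0,1],[0,0,0,0,0.02,0,1],[0,0,0,0,0.025,0,1],[0,0,0,0,0.025,0,1],[0,0,0,0,0.025,0,1],[0,0,0,0,0.017,0,1],[0,0,0,0,0,0,1],[0,0,0,0,0,0,1]]]'
python3 - <<'E'
from h import *
s=get_state();print(s['force'],s['width'],s['q'].round(3))
cv2.imwrite('pics/s7.png',grab_frame('scene'));cv2.imwrite('pics/t7.png',grab_frame('top'));cv2.imwrite('pics/w7.png',grab_frame('wrist'))
a,b=cv2.imread('pics/s7.png')[170:320,240:440],cv2.imread('pics/t7.png')[150:300,170:370]
cv2.imwrite('pics/c7.png',cv2.vconcat([cv2.hconcat([cv2.resize(a,(400,300)),cv2.resize(b,(400,300))]),cv2.hconcat([cv2.resize(cv2.imread('pics/w7.png'),(400,300)),cv2.resize(cv2.imread('pics/s7.png'),(400,300))])]))
R=Ro.from_euler('xyz',s['ee_rot']);gp=s['eef_pos']-.019*R.apply([0,0,1]);print(gp)
Lg=np.array([.5247,.0803,.225]);plan([(s['eef_pos']+Lg-gp,None)])
E
```

```text
t: 16.8
eef_pos: [0.5088, 0.0728, 0.2817]
ee_rot: [3.14, -0.0, 2.86]
force: [0.0, 0.4, -3.2]
width: 0.0211
t: 18.1
eef_pos: [0.5093, 0.0713, 0.2813]
ee_rot: [3.14, -0.389, -3.042]
force: [0.5, 0.8, -2.4]
width: 0.0213
[ 0.5482809   0.81942685 -2.36706985] 0.021291436162461014 [ 0.424  0.315  0.06  -0.123 -1.685 -1.886]
[0.51643512 0.07200699 0.29884391]
now [0.5088 0.0717 0.2824] [ 3.1398 -0.3871 -3.0404]
shift [-0.0742  0.0138  0.1317] rows>= 2.0 turn [0. 0. 0.] rows>= 0.0
```

View pics/c7.png

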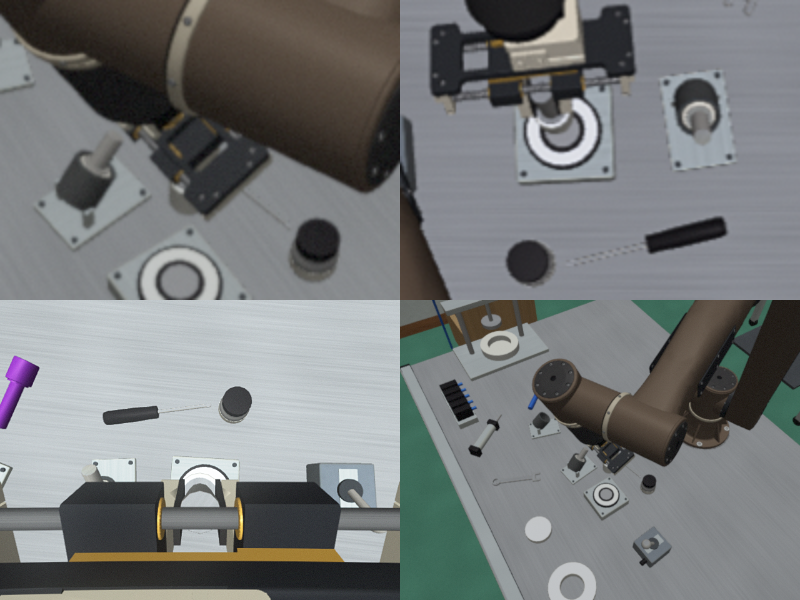

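```bash
python3 -m inch '[[[-0.005,0.001,0.009,0,0,0,1],[-0.012,0.002,0.02,0,0,0,1],[-0.015,0.003,0.027,0,0,0,1],[-0.015,0.003,0.027,0,0,0,1],[-0.014,0.003,0.025,0,0,0,1],[-0.009,0.001,0.016,0,0,0,1],[-0.004,0.001,0.008,0,0,0,1],[0,0,0,0,0,0,1],[0,0,0,0,0,0,1]]]'
python3 - <<'E'
from h import *
s=get_state()
S=camera_info('scene');T=camera_info('top');W=camera_info('wrist')
a=grab_frame('scene');b=grab_frame('top');w=grab_frame('wrist')
for n,i in (('s8',a),('t8',b),('w8',w)): cv2.imwrite(f'pics/{n}.png',i)
R=Ro.from_euler('xyz',s['ee_rot']);gp=s['eef_pos']-.019*R.apply([0,0,1]);print(gp)
for X in (gp+[0,0,.032],gp-[0,0,.055],gp-[0,0,.1]): print(X.round(3),proj(S,X).round(1),proj(T,X).round(1),proj(W,X).round(1))
cv2.imwrite('pics/c8.png',cv2.vconcat([cv2.hconcat([cv2.resize(a[200:320,260:420],(400,300)),cv2.resize(b[160:250,190:310],(400,300))]),cv2.hconcat([cv2.resize(w,(400,300)),cv2.resize(a,(400,300))])]))
E
```

```text
t: 19.15
eef_pos: [0.5177, 0.0799, 0.2068]
ee_rot: [3.14, -0.389, -3.04]
force: [0.8, 0.7, -2.4]
width: 0.0213
[0.52488247 0.08062519 0.22441894]
[0.525 0.081 0.256] [332.7 259.6] [240.2 198.5] [318.9 339.7]
[0.525 0.081 0.169] [331.2 282.7] [245.  205.8] [319.2 315.4]
[0.525 0.081 0.124] [330.6 293.5] [247.2 209.2] [319.3 309.2]
```

View pics/c8.png

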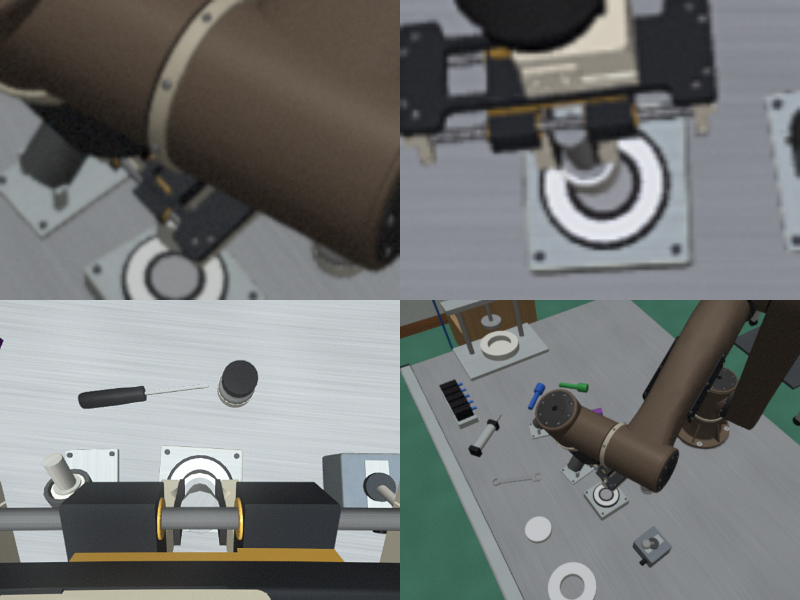

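```bash
python3 - <<'E'
import cv2
b=cv2.imread('pics/t8.png');w=cv2.imread('pics/w8.png')
cv2.imwrite('pics/c8b.png',cv2.hconcat([cv2.resize(b[180:240,220:280],(400,400),interpolation=cv2.INTER_CUBIC),cv2.resize(w[240:400,240:400],(400,400),interpolation=cv2.INTER_CUBIC)]))
E
```

```text
(no output)
```

View pics/c8b.png

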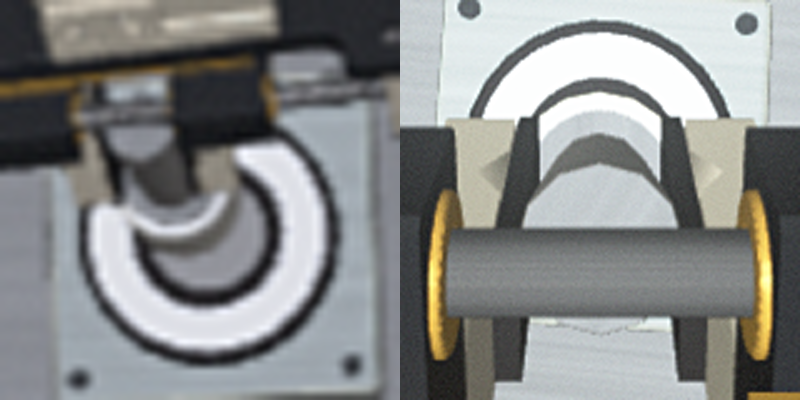

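```bash
python3 - <<'E'
from h import *
T=camera_info('top');W=camera_info('wrist')
g=np.array([.5249,.0806,.2244])
th=np.linspace(0,2*np.pi,73)
for tilt in (-.2,-.1,0,.1,.2):
    ax=np.array([np.sin(tilt),0,np.cos(tilt)])  # stem top towards +x
    u=np.array([ax[2],0,-ax[0]]);v=np.array([0,1.,0])
    out=[]
    for c,s,r in ((T,'T',0),(W,'W',0)):
        for h,rad in ((.042,.02),(0,.02),(.132,.011)):
            P=np.array([proj(c,g+ax*(h-.1)+rad*(np.cos(t)*u+np.sin(t)*v)) for t in th])
            P=(P-[220,180])*6.667 if s=='T' else (P-[240,240])*2.5+[400,0]
            out.append((s,h,'x',P[:,0].min().round(),P[:,0].max().round(),'y',P[:,1].min().round(),P[:,1].max().round()))
    print(tilt);[print('  ',*o) for o in out]
E
```

```text
-0.2
   T 0.042 x 108.0 227.0 y 79.0 199.0
   T 0 x 123.0 239.0 y 79.0 195.0
   T 0.132 x 100.0 170.0 y 109.0 179.0
   W 0.042 x 501.0 683.0 y 149.0 338.0
   W 0 x 513.0 667.0 y 173.0 332.0
   W 0.132 x 517.0 686.0 y 115.0 287.0
-0.1
   T 0.042 x 108.0 227.0 y 97.0 216.0
   T 0 x 124.0 239.0 y 108.0 224.0
   T 0.132 x 100.0 170.0 y 98.0 169.0
   W 0.042 x 504.0 686.0 y 122.0 309.0
   W 0 x 518.0 670.0 y 135.0 291.0
   W 0.132 x 514.0 684.0 y 138.0 313.0
0
   T 0.042 x 108.0 227.0 y 115.0 233.0
   T 0 x 124.0 239.0 y 138.0 252.0
   T 0.132 x 100.0 170.0 y 89.0 158.0
   W 0.042 x 507.0 688.0 y 96.0 280.0
   W 0 x 522.0 673.0 y 97.0 250.0
   W 0.132 x 511.0 682.0 y 163.0 338.0
0.1
   T 0.042 x 108.0 227.0 y 133.0 248.0
   T 0 x 123.0 239.0 y 167.0 279.0
   T 0.132 x 100.0 170.0 y 80.0 147.0
   W 0.042 x 510.0 690.0 y 71.0 251.0
   W 0 x 526.0 677.0 y 60.0 211.0
   W 0.132 x 509.0 680.0 y 188.0 360.0
0.2
   T 0.042 x 107.0 227.0 y 151.0 263.0
   T 0 x 123.0 239.0 y 197.0 306.0
   T 0.132 x 100.0 170.0 y 71.0 136.0
   W 0.042 x 513.0 693.0 y 45.0 223.0
   W 0 x 530.0 681.0 y 23.0 172.0
   W 0.132 x 507.0 678.0 y 215.0 381.0
```

```bash
python3 - <<'E'
import cv2
b=cv2.imread('pics/t8.png');cv2.imwrite('pics/c9.png',cv2.resize(b[170:270,100:340],(720,300)))
from station import *
s=get_state();print(s['t'],s['width'],s['force'],abs(s['qd']).max())
E
```

```text
19.3 0.021179858876107665 [ 1.12359811  0.47664006 -1.87777681] 0.0031744076458732036
```

View pics/c9.png

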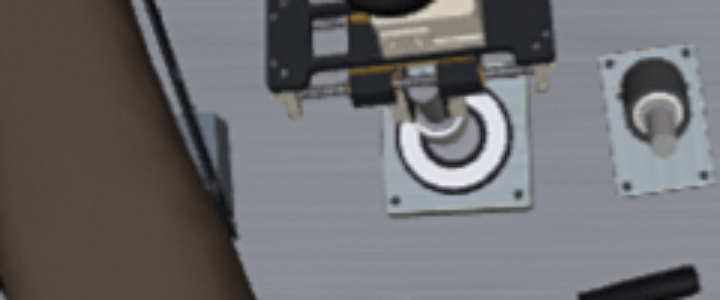

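```bash
python3 - <<'E'
import cv2
b=cv2.imread('pics/s8.png');cv2.imwrite('pics/c10.png',cv2.resize(b[350:425,355:455],(400,300)))
E
```

```text
(no output)
```

View pics/c10.png

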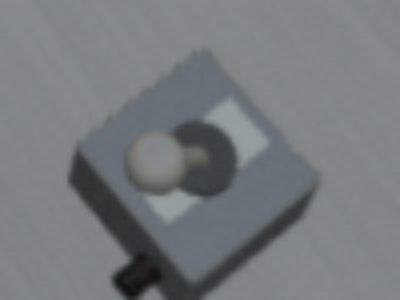

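```bash
python3 - <<'E'
from h import *
S=camera_info('scene')
for a in (.9,1.0,1.2):
    t=a-.6; r=.068*np.sin(t); print(a,(proj(S,[.497+r*.995,.3145+r*.1,.058+.068*np.cos(t)])-[355,350])*4)
job_done()
E
```

```text
0.9 [184.55547609 134.65867619]
1.0 [174.1159296  144.32083132]
1.2 [154.07894011 163.99288364]
the job is handed in; nothing more can be done
```

I flipped the toggle to on, drew the longer plunger out of its holder, and handed in the job at about 19.3 s with the plunger held head down over the lens. No verdict came back, so the results below are from my own last checks:

- **Toggle:** the ball is at (155, 160) in the enlarged scene picture; I calculated (154, 164) for 1.2 rad, fully on.
- **Plunger position:** worked out from the arm pose, the centre of the face is within about 1 mm sideways of my lens estimate. It is about 79 mm above the glass.
- **Plunger angle:** the top and wrist pictures fit a lean of about 0 to 0.03 rad.
- **Grip and rest:** the fingers are 21 mm apart on the 22 mm stem, set to 50 N. The arm was still, and the vertical force of about 2 to 2.5 N fits the plunger's weight.
- **Shorter plunger:** it is still seated in its holder in the last top picture.

One approach failed on the way. I first tried to line the gripper up with the plunger's slant, but that ran into the joint 3 and joint 5 range limits and stopped short. I gripped the stem with the tool tilted 0.35 rad instead and took out the remaining angle over the station.

The views also disagreed slightly. The triangulated points were up to 4 mm off their known heights, and the cup mouth appeared about 6 pixels from where I calculated it in the wrist picture. Neither affected the grasp.

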